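# Pour porcelain balls past a sorting card

### The arm

A 6-joint arm with a two-finger parallel gripper is mounted at the origin on the work surface. World frame = base frame: x ahead of the robot, y to its left, z up, the work surface at z = 0. Lengths are in mm, angles in rad, forces in N, time in s.
With the tool pointing down it reaches from about 275 to 750 mm from the base axis. Payload 10.2 kg.
Tool frame: the origin (TCP) lies at the very end of the fingers, on their centre line; the grasp point (between the pads) lies 19 mm behind it; z points along the fingers, y is the line along which they close (so a half turn about z gives the same grasp; the last joint's range is limited). The gripper opens to 85 mm and grips with 20 to 120 N. Pads are 22 mm wide; open, the fingers measure 114 mm over their backs; the gripper's body (76 mm by 85 mm) begins 54 mm behind the grasp point. The pads swing forward as they close: fully open they stand 13 mm farther back than shut.
Start: joints at [-1.332, 0.313, 1.498, -0, 1.331, -0.223], TCP at [233.908, -470.019, 231.294] pointing down, gripper open.
Joint ranges: [-2.94, 2.94], [-0.97, 2.17], [0.19, 2.56], [-1.23, 4.37], [0.02, 3.11], [-2.88, 2.88]. Speed limits (rad/s): [2.39, 2.39, 3.01, 3.14, 3.14, 3.14].

### API

Orientations are given as a unit quaternion [w, x, y, z].
In Python, from rig import telemetry, optics, ctrl gives the robot as it stands.
- The arm moves only by the tool servo_tool, never from a script. Its argument "deltas" is a list of rows, each a list of 3 entries, a list of its own where there are three numbers: the shift along the tool's x, y, z in units of 20 cm (1.0 is 20 cm), then the turn, a rotation vector about the tool's x, y, z in units of 90 degrees (1.0 is 90 degrees), then the opening, from 0 (shut) to 1 (fully open). A call has 1 to 8 rows; each row shifts and turns the commanded pose from where the row before left it, along the tool's axes as they then stand; what a row does not reach is not made up. A row lasts 1/10 s, in which the tool goes at most 50 mm and 8.59 degrees, less where a joint would pass 70% of its speed; a pose out of reach is approached as far as the arm can. A call with a number of a shift or a turn outside -1 to 1 is refused whole. A call with a gripper value outside its range is refused whole. The fingers move at their own pace and stop on an object; "squeeze" is the grip in N (left out, the last holds). Time passes only in rows, so rows that do not move let the fingers close. It gives the time, the measured TCP pose, the force, the opening and the grip force at its end, in the units of the state.
- telemetry.sense(): the state, without advancing time (a new reading comes with each control period).
- optics.capture(name): name is "side" or "top" or "wrist"; returns the picture (480x640x3 uint8, blue, green, red); there is no depth.
- optics.camera_model(name): a dict with "vfov" (degrees; the focal length in pixels is half the picture's height over the tangent of half this angle, whatever the lens; pixels are square), "cx", "cy" (the principal point, pixels), "R" (3x3) and "t" (3): a world point X has camera coordinates R X + t; the wrist camera has in their place "mount" (4x4, takes a point from camera to tool coordinates, whose origin is the TCP and whose axes are the flange's). Camera axes: x right, y down, z forward; pixel columns grow to the right and rows downward; lengths in mm; the calibration is good to about 2 mm. A picture is of the moment at which its call begins: read the wrist's pose just before it. camera_model takes no time and is no camera call.
- ctrl.finish_job(): hands the job in; it is judged then, once.
The state is a dict: "time_s": time; "joints": joint angles; "dq": joint speeds; "tau": joint torques, N m; "eef_pos": TCP position; "ee_rot": TCP orientation; "force": force on the tool from outside, world axes, zero at the start; "wrist_torque": the same for the moment, N m; "grip_width": opening from 0.0 (shut) to 1.0 (fully open); "grip_force": force on a finger pad.
Only numpy, scipy, OpenCV 4.12 (cv2) and the standard library are available. Lean on these libraries where they do the work, as an engineer would, in place of code of your own. Each camera call takes 0.05 s, during which the arm holds its last target. There are 200 camera calls.

### The job

Take the yellow card from its rack, hold it across the bowl's open lip so that only a narrow gap is left on the side above the blue box, and with the card press the lip down so that the bowl tips well over and all five porcelain balls run out through the gap into the blue box. Leave the bowl tipped, stand the card back in its rack slot and let go. Do not touch the bowl or its stand with the gripper or arm, and leave the boxes and everything else on the bench where they are.

Things in the scene. Friction and masses are not known exactly. Their poses are not given: they have to be found in the camera images.
- bowl (a joint): tilt of the open D-shaped steel bowl, rad, 0 to 0.50 (hard stops); grows as its straight lip goes down. At 0 the flat floor leans back, away from the lip, by 0.02 rad, so the floor falls towards the lip by (value - 0.02). The hinge line is along the stand's y axis. The bowl stays at any tilt (friction 0.18 N m); pressing down near the lip with 4 to 9 N tips it
- bowl_hinge (a point): middle of the hinge line, 140 mm over the stand's origin. Measured from it along the floor (x, towards the lip), across (y) and normal to the floor (z): the floor's upper face is at z = 10 mm, the lip at x = 85, inner side walls at y = +-90, the half-round back ends at x = -115. Side and back walls are 45 mm high, 4 mm thick
- bowl_lip (a point): middle of the bowl's lip, on the floor's upper face; the lip has no wall, its whole 180 mm width is open
- stand: fixed green stand that carries the bowl between two uprights (outer width 254 mm, height 160 mm); origin on the table under the middle of the hinge line, x points level towards the lip, y along the hinge
- blue_box: open wooden box with a blue painted rim, outside 130 x 100 x 80 mm, walls 5 mm, its far end board 110 mm high, under one half of the lip (left or right: it varies), about 118 mm ahead of the stand's origin and 54 mm aside; origin at the centre of its underside, x and y along its sides as on the stand. The porcelain balls belong in it
- red_box: the same with a red rim and brown shards in it, under the other half of the lip
- card: yellow sorting card held upright by its rack: blade 142 mm long (y), 5 mm thick (x), 56 mm high; on top of it a black grip bar 60 long, 14 thick, from 55 to 100 mm height; 0.1 kg. Origin at the middle of the blade's lower edge, z up the card
- card_edge (a point): middle of the card's lower edge (the card's origin)
- rack: fixed wooden rack for the card, 60 x 170 mm, 42 mm high; origin at the centre of its underside. Its slot runs along y, is 9 mm wide (x) and 170 mm long, open at both ends, with sloping lead-ins that widen it to about 25 mm at the top; the slot's floor is 10 mm above the table. It stands left or right of the bowl. The card may lean up to 0.15 rad in the slot
- housing_crate: fixed wooden crate of white porcelain housings, 130 x 170 x 70 mm, on the other side of the bowl from the rack
- ball0: white porcelain ball (origin at its centre), diameter 20 mm, 12 g, lying in the bowl (the five are alike). Glazed, rolls easily: when the bowl is tipped the balls run along a card set clearly aslant to the lip (about 30 degrees) towards its lip-side end, but may stall on one set nearly parallel to the lip, or wedge in a gap of less than two diameters
- ball1: white porcelain ball (origin at its centre), diameter 20 mm, 12 g, lying in the bowl (the five are alike). Glazed, rolls easily: when the bowl is tipped the balls run along a card set clearly aslant to the lip (about 30 degrees) towards its lip-side end, but may stall on one set nearly parallel to the lip, or wedge in a gap of less than two diameters
- ball2: white porcelain ball (origin at its centre), diameter 20 mm, 12 g, lying in the bowl (the five are alike). Glazed, rolls easily: when the bowl is tipped the balls run along a card set clearly aslant to the lip (about 30 degrees) towards its lip-side end, but may stall on one set nearly parallel to the lip, or wedge in a gap of less than two diameters
- ball3: white porcelain ball (origin at its centre), diameter 20 mm, 12 g, lying in the bowl (the five are alike). Glazed, rolls easily: when the bowl is tipped the balls run along a card set clearly aslant to the lip (about 30 degrees) towards its lip-side end, but may stall on one set nearly parallel to the lip, or wedge in a gap of less than two diameters
- ball4: white porcelain ball (origin at its centre), diameter 20 mm, 12 g, lying in the bowl (the five are alike). Glazed, rolls easily: when the bowl is tipped the balls run along a card set clearly aslant to the lip (about 30 degrees) towards its lip-side end, but may stall on one set nearly parallel to the lip, or wedge in a gap of less than two diameters
- housing_a: loose white porcelain switch housing, 50 x 50 x 48 mm, beside the rack; origin at the centre of its underside. Bystander
- housing_b: a second such housing, beside the housing crate; origin at the centre of its underside. Bystander
- glaze_jar: closed amber glass jar, diameter 72, height 110 mm; origin at the centre of its underside. Bystander
- mug: blue mug, diameter 80, height 90 mm; origin at the centre of its underside. Bystander
- brush: hand brush lying on the table; origin at the centre of its underside. Bystander
- gauge_ring: steel ring gauge, diameter 66, height 16 mm; origin at the centre of its underside. Bystander

How it is judged (in metres and radians):
On the way, in this order (a step that is already met when the one before it is completed fails the run):
1. the card is held at the lip while the bowl is not yet tipped, all balls still in it (horizontal distance between card_edge and bowl_lip below 0.075 m and z of card_edge in the frame of stand between 0.09 and 0.21 m and value of joint bowl below 0.12 rad and height (world z) of each of ball0, ball1, ball2, ball3, ball4 above 0.11 m), for 0.1 s.
2. the bowl is tipped with the card held at the lip (horizontal distance between card_edge and bowl_lip below 0.075 m and z of card_edge in the frame of stand between 0.09 and 0.21 m and value of joint bowl above 0.33 rad), for 0.05 s.
At the end, for the whole second after the job is handed in: all five balls lie at rest in the blue box, the bowl is still tipped (joint over 0.30 rad), and the card stands released in the rack slot: its lower edge within 8 mm of the slot's floor, 15 mm across and 30 mm along of the rack's centre, leaning less than 0.3 rad (x of ball0 in the frame of blue_box between -0.065 and 0.065 m and y of ball0 in the frame of blue_box between -0.05 and 0.05 m and z of each of ball0, ball1, ball2, ball3, ball4 in the frame of blue_box below 0.075 m and linear speed of each of ball0, ball1, ball2, ball3, ball4 below 0.05 m/s and x of ball1 in the frame of blue_box between -0.065 and 0.065 m and y of ball1 in the frame of blue_box between -0.05 and 0.05 m and x of ball2 in the frame of blue_box between -0.065 and 0.065 m and y of ball2 in the frame of blue_box between -0.05 and 0.05 m and x of ball3 in the frame of blue_box between -0.065 and 0.065 m and y of ball3 in the frame of blue_box between -0.05 and 0.05 m and x of ball4 in the frame of blue_box between -0.065 and 0.065 m and y of ball4 in the frame of blue_box between -0.05 and 0.05 m and value of joint bowl above 0.3 rad and z of card_edge in the frame of rack below 0.018 m and x of card_edge in the frame of rack between -0.015 and 0.015 m and y of card_edge in the frame of rack between -0.03 and 0.03 m and angle between card's own z axis and vertical below 0.3 rad and linear speed of card below 0.02 m/s); the robot touches nothing.
It fails at once if a bystander is pushed more than 30 mm (distance of any of housing_a, housing_b, glaze_jar, mug, brush, gauge_ring from where it was at the start of the episode above 0.03 m).
It fails at once if a box is pushed more than 30 mm (distance of any of blue_box, red_box from where it was at the start of the episode above 0.03 m).
It fails at once if the gripper or arm presses on the bowl or its stand (contact force between any of the fingers, the arm and stand above 3 N).
It also fails if it takes over 61 s, if anything falls off the work surface, if the arm or the gripper's body presses on something with over 40 N, if the wrist force passes 120 N, or if a joint passes its speed limit or range.

## Working session

There is one attempt and no reset: what is moved stays moved. The work goes in short steps, Python scripts to look and compute and a tool call to move; the robot and the scene stay as the last step left them, time stands still between calls to the robot, and variables do not carry over. Pictures are saved under pics/ and viewed, at most 10 in all, crops included, and the job is handed in when it is done.

Besides the shell and the picture viewer there is one more tool, called after "Call:" as a command line: name --argument value ..., lists and objects as JSON in quotes. servo_tool: Moves the arm, as the interface text tells. Its arguments: {"type":"object","properties":{"deltas":{"type":"array"},"squeeze":{"type":"number"}},"required":["deltas"]}

```bash
mkdir -p pics; ls
python3 - <<'E'
from rig import telemetry, optics, ctrl
import cv2
for n in("top","side"):
    cv2.imwrite(f"pics/{n}0.png",optics.capture(n))
    m=optics.camera_model(n); print(n,m)
print(optics.camera_model("wrist"))
print(telemetry.sense())
E
```

```text
pics
top {'vfov': 46.084625850190896, 'cx': 316.53252754291265, 'cy': 243.27763271950042, 'R': array([[-0.02158426, -0.99967663,  0.0134442 ],
       [-0.98757916,  0.01922588, -0.15594154],
       [ 0.15563264, -0.0166431 , -0.98767479]]), 't': array([  -6.53249835,  515.8379006 , 1264.74879371])}
side {'vfov': 54.7176868332076, 'cx': 320.43494911065966, 'cy': 241.41527089340568, 'R': array([[-0.6766956 , -0.73615698,  0.01248842],
       [-0.44209816,  0.39270814, -0.80643012],
       [ 0.58875486, -0.55122882, -0.59119752]]), 't': array([340.04142069, 309.83032352, 966.03946142])}
{'vfov': 61.02901447005347, 'cx': 318.73706604358, 'cy': 236.61293344706723, 'mount': array([[-1.07091996e-03, -9.58567308e-01, -2.84864123e-01,
         7.29559077e+01],
       [ 9.99999375e-01, -9.34678711e-04, -6.14211543e-04,
        -7.36272569e-01],
       [ 3.22506675e-04, -2.84864602e-01,  9.58567710e-01,
        -1.42116781e+02],
       [ 0.00000000e+00,  0.00000000e+00,  0.00000000e+00,
         1.00000000e+00]])}
{'time_s': 0.1, 'joints': array([-1.33242372e+00,  3.13378949e-01,  1.49834764e+00,  4.79827028e-06,
        1.33099257e+00, -2.23417139e-01]), 'dq': array([ 3.99327490e-04, -1.10698707e-03, -3.05654579e-03, -6.16335151e-06,
        6.39265053e-04, -6.40129753e-04]), 'tau': array([ 3.28134833e-03, -4.12895286e+01, -2.60143948e+01, -1.42795188e-04,
        2.98549574e-03,  4.90932010e-06]), 'eef_pos': array([ 233.84246517, -469.79627885,  230.80509965]), 'ee_rot': array([-5.63253944e-04,  9.73461970e-01,  2.28848150e-01, -1.88171620e-06]), 'force': array([-0.24787955, -0.19482621, -0.03737499]), 'wrist_torque': array([-0.01243691, -0.00057001,  0.02550407]), 'grip_force': 0.0, 'grip_width': 0.9963406440775557}
```

View pics/top0.png

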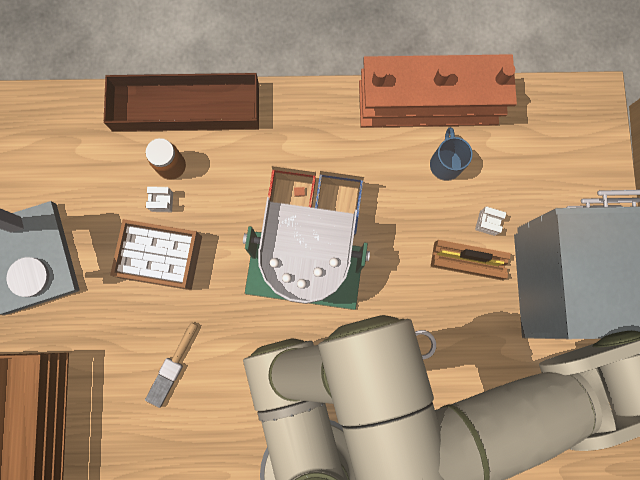

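View pics/side0.png

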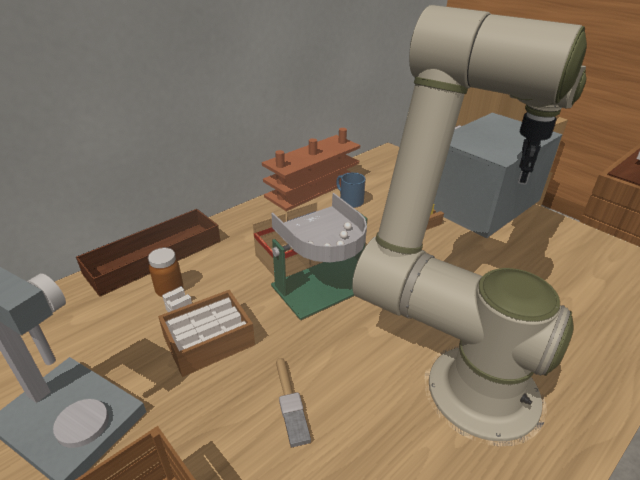

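The top view shows the bowl with its lip up at about (312,208). The blue box is on its right, around (338,190), and the red box on its left. The rack and card are at (472,258), with a big grey block just to their right. I'll enlarge the rack and bowl.

Run:
```python
import cv2,numpy as np
im=cv2.imread("pics/top0.png")
a=cv2.resize(im[160:315,235:385],None,fx=3.8,fy=3.8,interpolation=cv2.INTER_CUBIC)
b=cv2.resize(im[195:295,420:530],None,fx=3.6,fy=3.6,interpolation=cv2.INTER_CUBIC)
o=np.zeros((600,800,3),np.uint8)
o[:a.shape[0],:400]=cv2.resize(im[160:315,240:380],(400,443))[:,:400] if 0 else 0
a=cv2.resize(im[160:315,240:374],None,fx=3,fy=3,interpolation=cv2.INTER_CUBIC)
o=np.zeros((465,402+396,3),np.uint8);o[:,:402]=a;o[:360,402:]=b
cv2.imwrite("pics/crop0.png",o)
```

```text
(no output)
```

View pics/crop0.png

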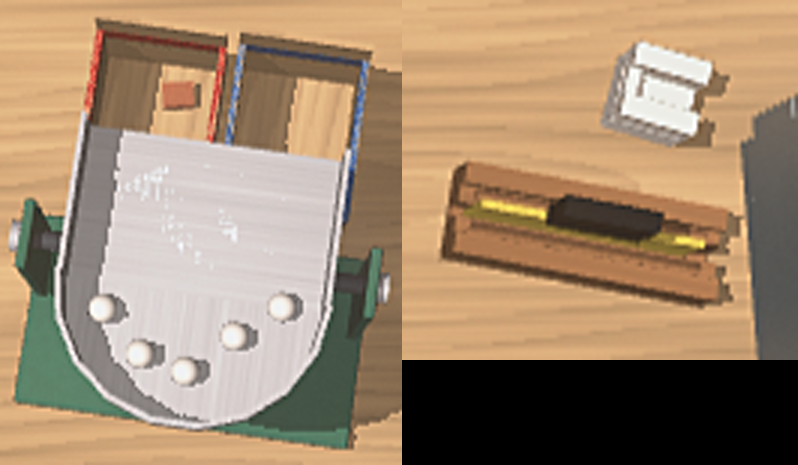

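```bash
cat > h.py <<'E'
import numpy as np
from rig import telemetry, optics, ctrl
from scipy.spatial.transform import Rotation as Ro
def cam(n,s=None):
    m=optics.camera_model(n); f=240/np.tan(np.radians(m["vfov"]/2))
    if n=="wrist":
        s=s or telemetry.sense(); q=s["ee_rot"]; R=Ro.from_quat([q[1],q[2],q[3],q[0]]).as_matrix()
        M=m["mount"]; Rc=R@M[:3,:3]; c=R@M[:3,3]+s["eef_pos"]
        return f,m["cx"],m["cy"],Rc.T,-Rc.T@c
    return f,m["cx"],m["cy"],m["R"],m["t"]
def px(X,c):
    f,cx,cy,R,t=c; p=R@np.array(X,float)+t; return np.array([cx+f*p[0]/p[2],cy+f*p[1]/p[2]])
def at(u,v,z,c):
    f,cx,cy,R,t=c; d=R.T@np.array([(u-cx)/f,(v-cy)/f,1]); o=-R.T@t; return o+d*(z-o[2])/d[2]
E
python3 - <<'E'
from h import *
np.set_printoptions(precision=1,suppress=True)
c=cam("top"); print("cam",-c[3].T@c[4])
A=lambda u,v,z:at(240+u/3,160+v/3,z,c)
B=lambda u,v,z:at(420+(u-402)/3.6,195+v/3.6,z,c)
l,r=A(92,127,151.7),A(341,160,151.7);d=r-l
print("lip",l,r,(l+r)/2,np.linalg.norm(d),np.degrees(np.arctan2(-d[0],-d[1])) )
k,m=A(15,235,140),A(385,288,140);print("knobs",k,m,(k+m)/2)
print("stand base",A(16,402,0),A(350,447,0))
print("blue rim",[A(*p,80) for p in((240,45),(367,62),(232,143))])
print("rack top",[B(*p,42) for p in((465,162),(738,212),(447,240),(722,285))])
print("rack bot",[B(*p,0) for p in((447,258),(722,303))])
print("bar top",[B(*p,110) for p in((567,195),(664,211),(660,232),(548,222))])
print("grey block near edge z?",[B(742,145,z) for z in(0,100,150)],[B(755,358,z) for z in (0,150)])
print("grey top corners",[at(*p,z,c) for z in(150,) for p in((555,210),(565,338))])
E
```

```text
cam [ 312.5    4.6 1329.7]
lip [588.5  80.8 151.7] [561.2 -95.9 151.7] [574.8  -7.5 151.7] 178.75701821460135 8.784563292601163
knobs [513.6 137.  140. ] [ 470.3 -125.2  140. ] [492.    5.9 140. ]
stand base [404.7 152.    0. ] [ 364.1 -108.5    0. ]
blue rim [array([667.2, -27.8,  80. ]), array([ 652.1, -124.2,   80. ]), array([591., -20.,  80.])]
rack top [array([ 517.6, -297.8,   42. ]), array([ 481.6, -472.1,   42. ]), array([ 467.3, -283.5,   42. ]), array([ 434.8, -458.2,   42. ])]
rack bot [array([ 460.3, -292.2,    0. ]), array([ 426.9, -472.4,    0. ])]
bar top [array([ 485.2, -343. ,  110. ]), array([ 474.2, -401.7,  110. ]), array([ 461.4, -398.3,  110. ]), array([ 468.9, -330.4,  110. ])]
grey block near edge z? [array([ 532.2, -493.7,    0. ]), array([ 515.7, -456.3,  100. ]), array([ 507.4, -437.5,  150. ])] [array([ 390.3, -491.4,    0. ]), array([ 381.5, -435.5,  150. ])]
grey top corners [array([ 560.8, -529.3,  150. ]), array([ 289.4, -526.3,  150. ])]
```

Call:
servo_tool --deltas '[[[0,0,-0.25],[0,0,0],1],[[0.08,0,-0.2],[0,0,0],1],[[0.24,0.02,0],[0,0,0],1],[[0.24,0.02,0],[0,0,0],1],[[0.24,0.02,0],[0,0,0],1],[[0.24,0.02,0],[0,0,0],1],[[0.24,0,0],[0,0,0],1],[[0,0,0.1],[0,0,-0.09],1]]'

```text
time_s: 0.9
eef_pos: [474.7, -367.7, 302.3]
ee_rot: [0.001, 0.954, 0.3, 0.001]
force: [-0.7, -1.0, -0.8]
grip_width: 1.0
grip_force: 0.0
```

Call:
servo_tool --deltas '[[[0,0,0.2],[0,0,-0.095],1],[[0,0,0.1],[0,0,-0.095],1],[[0,0,0],[0,0,-0.095],1],[[0,0,0],[0,0,-0.095],1],[[0,0,0],[0,0,-0.095],1],[[0,0,0],[0,0,-0.02],1],[[0,0,0],[0,0,0],1]]'

```text
time_s: 1.6
eef_pos: [470.1, -370.2, 240.9]
ee_rot: [-0.0, 0.771, 0.637, -0.0]
force: [0.2, 1.1, -0.2]
grip_width: 1.004
grip_force: 0.0
```

Run:
```python
from h import *
import cv2,pickle
s=telemetry.sense(); im=optics.capture("wrist"); cv2.imwrite("pics/w1.png",im); pickle.dump(s,open("s1.pkl","wb"))
print(s["time_s"],s["eef_pos"],s["ee_rot"],s["joints"])
```

```text
1.6 [ 470.14643059 -370.17656353  240.91132724] [-3.80474872e-04  7.70986328e-01  6.36851582e-01 -1.02665077e-05] [-8.62585981e-01  4.71814304e-01  1.24400864e+00 -7.05692779e-06
  1.42653090e+00 -6.72604197e-01]
```

View pics/w1.png

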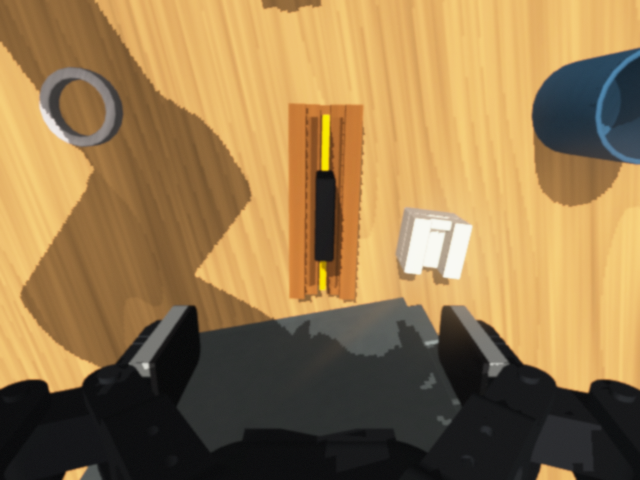

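The rack's top corners are at (289,104), (362,106), (357,300) and (290,299). The bar top spans (325.5,172) to (324.5,260), and the blade ends at (326,114) and (323,291).

Run:
```python
from h import *
import pickle
np.set_printoptions(precision=1,suppress=True)
c=cam("wrist",pickle.load(open("s1.pkl","rb")))
yaw=lambda a,b:np.degrees(np.arctan2(-(a-b)[0],(a-b)[1]))
for n,z,ps in(("rack",42,((289,104),(362,106),(357,300),(290,299))),("bar",110,((325.5,171.5),(324.5,261))),("blade",66,((326,114),(323,291)))):
    P=np.array([at(*p,z,c) for p in ps]); print(n,P.tolist(),P.mean(0),"yaw",yaw(P[0],P[-1]), np.linalg.norm(P[0]-P[-1]))
```

```text
rack [[462.19096274716446, -284.70929823209553, 42.0], [519.0460575023561, -297.2527552463277, 42.0], [487.43481566169135, -463.4773802092333, 42.0], [427.3978593402143, -450.87467977371784, 42.0]] [ 474.  -374.1   42. ] yaw -11.826212991935634 169.76894317736574
bar [[481.4630961697657, -333.95978528611505, 110.0], [469.00785010626333, -396.1850859774563, 110.0]] [ 475.2 -365.1  110. ] yaw -11.318950450503712 63.459602903187374
blade [[489.3228322282202, -297.8353911404296, 66.0], [460.33235317678196, -438.19247398385545, 66.0]] [ 474.8 -368.    66. ] yaw -11.670218765579675 143.31977735102785
```

Call:
servo_tool --deltas '[[[0.0255,0.021,0.1],[0,0,0.008],1],[[0,0,0.2],[0,0,0],1],[[0,0,0.2],[0,0,0],0.6],[[0,0,0.2],[0,0,0],0.5],[[0,0,0.14],[0,0,0],0.4],[[0,0,0],[0,0,0],0.3],[[0,0,0],[0,0,0],0],[[0,0,0],[0,0,0],0]]' --squeeze 60

```text
time_s: 2.45
eef_pos: [476.0, -366.8, 75.2]
ee_rot: [0.002, 0.775, 0.632, 0.0]
force: [0.2, 0.1, -0.4]
grip_width: 0.158
grip_force: 60.4
```

Call:
servo_tool --deltas '[[[0,0,0],[0,0,0],0],[[0,0,0],[0,0,0],0],[[0,0,0],[0,0,0],0],[[0,0,0],[0,0,0],0]]' --squeeze 100

```text
time_s: 2.85
eef_pos: [475.5, -366.3, 74.0]
ee_rot: [0.001, 0.775, 0.632, 0.0]
force: [0.1, 0.6, 3.5]
grip_width: 0.15
grip_force: 98.4
```

Call:
servo_tool --deltas '[[[0,0,-0.1],[0,0,0],0],[[0,0,-0.23],[0,0,0],0],[[0,0,-0.24],[0,0,0],0],[[0,0,-0.24],[0,0,0],0],[[0.1,0,-0.22],[0,0,0],0],[[0.24,0,0],[0,0,0],0],[[0.24,0,0],[0,0,0],0],[[0.24,0,0],[0,0,0],0]]'

```text
time_s: 3.65
eef_pos: [508.2, -203.7, 279.4]
ee_rot: [0.0, 0.775, 0.632, 0.0]
force: [0.9, 0.1, -0.7]
grip_width: 0.15
grip_force: 98.2
```

Call:
servo_tool --deltas '[[[0.24,-0.01,0],[0,0,0],0],[[0.24,-0.01,0],[0,0,0],0],[[0.24,-0.01,0],[0,0,0],0],[[0.24,-0.01,0],[0,0,0],0],[[0.145,0,0],[0,0,-0.09],0],[[0,0,0],[0,0,-0.095],0],[[0,0,0],[0,0,-0.095],0],[[0,0,0],[0,0,-0.093],0]]'

```text
time_s: 4.45
eef_pos: [544.9, 13.0, 279.2]
ee_rot: [-0.0, 0.557, 0.831, -0.0]
force: [0.5, -0.1, -1.2]
grip_width: 0.153
grip_force: 98.0
```

Call:
servo_tool --deltas '[[[0,0,0],[0,0,0],0],[[0,0,0],[0,0,0],0]]'

```text
time_s: 4.65
eef_pos: [544.9, 12.6, 279.3]
ee_rot: [-0.0, 0.561, 0.828, -0.0]
force: [0.2, 0.5, -0.5]
grip_width: 0.149
grip_force: 98.0
```

Run:
```python
from h import *
import cv2,pickle
s=telemetry.sense(); im=optics.capture("wrist"); cv2.imwrite("pics/w2.png",im); pickle.dump(s,open("s2.pkl","wb"))
print(s["time_s"],s["eef_pos"],s["ee_rot"],s["joints"],s["force"])
```

```text
4.65 [544.90012458  12.6376424  279.25643059] [-7.83498674e-05  5.61170099e-01  8.27700498e-01 -2.38074930e-06] [-1.91868481e-01  3.28645845e-01  1.35151750e+00  5.75531736e-05
  1.46157527e+00 -5.71073486e-01] [ 0.17865421  0.45669794 -0.49830278]
```

View pics/w2.png

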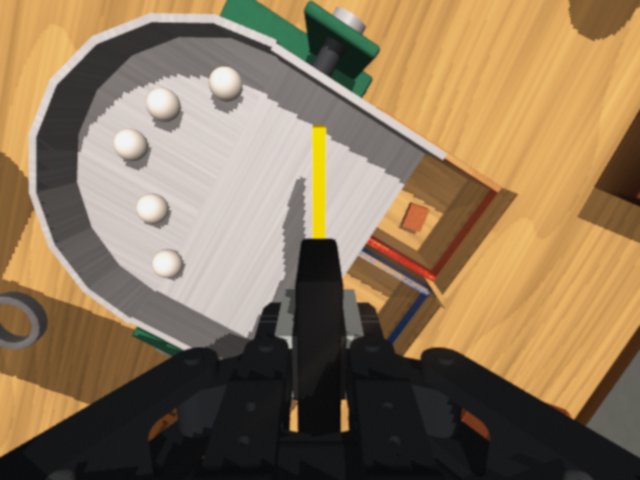

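```bash
cat >> h.py <<'E'
def stand(yaw=-9.0,h=(492,5.9,140),tilt=-0.02):
    Rz=Ro.from_euler('z',yaw,degrees=True)
    Rb=Rz*Ro.from_euler('y',tilt)
    return lambda p: Rb.apply(p)+np.array(h,float)
E
python3 - <<'E'
from h import *
import pickle
np.set_printoptions(precision=1,suppress=True)
s=pickle.load(open("s2.pkl","rb"));c=cam("wrist",s);B=stand();ct=cam("top")
print("lip floor L",px(B([85,90,10]),c),"wall top L out",px(B([85,94,55]),c),"knob",px(B([0,137,0]),c),"back out",px(B([-119,0,55]),c))
print("right wall out/back",px(B([-29,-94,55]),c))
q=s["ee_rot"];R=Ro.from_quat([q[1],q[2],q[3],q[0]])
for h in(6,62,64,66): print(h,"blade top end",px(R.apply([71,0,h-56])+s["eef_pos"],c))
print("top: lip corners",px(B([85,90,10]),ct),px(B([85,-90,10]),ct))
u=at(444,157,196,c);print("measured wall corner",u,"model",B([85,94,55]))
u=at(345,20,140,c);print("knob meas",u,"model",B([0,137,0]))
E
```

```text
lip floor L [421.2 157. ] wall top L out [443.9 157.8] knob [347.5  18.8] back out [ 30.1 113.3]
right wall out/back [116.5 326.2]
6 blade top end [316.7 126.4]
62 blade top end [317.5 122.4]
64 blade top end [317.5 122.3]
66 blade top end [317.5 122.2]
top: lip corners [270.3 201.7] [353.8 213.1]
measured wall corner [589.6  86.  196. ] model [589.6  85.6 196.7]
knob meas [512.2 140.  140. ] model [513.4 141.2 140. ]
```

Call:
servo_tool --deltas '[[[0.0235,0.014,0.08],[0,0,0],0],[[0,0,0.1],[0,0,0],0],[[0,0,0.06],[0,0,0],0],[[0,0,0.03],[0,0,0],0],[[0,0,0.015],[0,0,0],0],[[0,0,0.01],[0,0,0],0],[[0,0,0.005],[0,0,0],0],[[0,0,0],[0,0,0],0]]'

```text
time_s: 5.5
eef_pos: [545.9, 18.0, 219.6]
ee_rot: [0.0, 0.56, 0.829, 0.0]
force: [-0.2, 0.2, -1.0]
grip_width: 0.148
grip_force: 98.0
```

Call:
servo_tool --deltas '[[[0,0,0.01],[0,0,0],0],[[0,0,0.005],[0,0,0],0],[[0,0,0],[0,0,0],0]]'

```text
time_s: 5.8
eef_pos: [545.8, 18.1, 216.2]
ee_rot: [-0.0, 0.56, 0.829, -0.0]
force: [0.1, 0.4, -1.1]
grip_width: 0.149
grip_force: 98.0
```

Call:
servo_tool --deltas '[[[0,0,0.005],[0,0,0],0],[[0,0,0.004],[0,0,0],0],[[0,0,0],[0,0,0],0]]'

```text
time_s: 6.1
eef_pos: [545.9, 18.1, 214.6]
ee_rot: [0.0, 0.559, 0.829, 0.0]
force: [-0.5, -0.0, -0.0]
grip_width: 0.152
grip_force: 98.3
```

Call:
servo_tool --deltas '[[[-0.0038,0.0064,0.01],[0.011,0.0065,0],0],[[-0.0038,0.0064,0.01],[0.011,0.0065,0],0],[[-0.0038,0.0064,0.0051],[0.011,0.0065,0],0],[[0,0,0],[0,0,0],0]]'

```text
time_s: 6.5
eef_pos: [550.8, 17.0, 210.1]
ee_rot: [-0.027, 0.559, 0.828, -0.013]
force: [-1.3, -1.1, 8.9]
grip_width: 0.148
grip_force: 99.4
```

Run:
```python
from h import *
import cv2
s=telemetry.sense(); im=optics.capture("wrist"); cv2.imwrite("pics/w3.png",im)
print(s["eef_pos"],s["force"],s["wrist_torque"])
```

```text
[550.77227126  17.03944514 210.05705317] [-1.29007566 -1.06167818  8.86735452] [0.18581929 0.56036555 0.09176057]
```

View pics/w3.png

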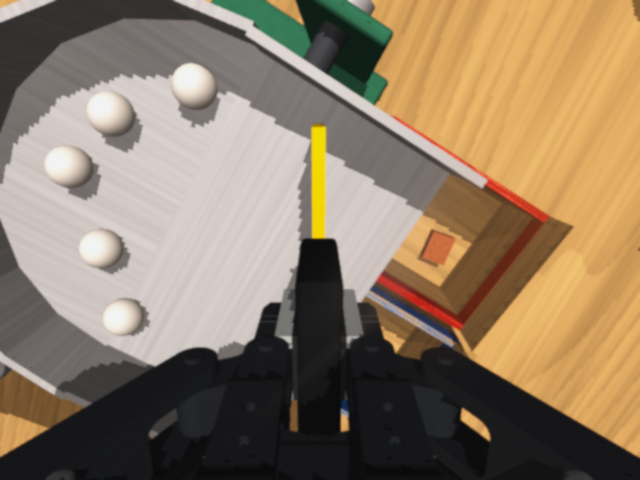

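The card is pressing on the floor with about 9 N. Its back end (319,128) sits close to the left wall, and the balls are still at the back. I'll tip on slowly.

Call:
servo_tool --deltas '[[[-0.0024,0.004,0.0032],[0.0068,0.0041,0],0],[[-0.0024,0.004,0.0032],[0.0068,0.0041,0],0],[[-0.0024,0.004,0.0032],[0.0068,0.0041,0],0],[[-0.0024,0.004,0.0032],[0.0068,0.0041,0],0],[[-0.0024,0.004,0.0032],[0.0068,0.0041,0],0],[[-0.0024,0.004,0.0032],[0.0068,0.0041,0],0],[[-0.0024,0.004,0.0032],[0.0068,0.0041,0],0],[[-0.0024,0.004,0.0032],[0.0068,0.0041,0],0]]'

```text
time_s: 7.35
eef_pos: [557.4, 16.1, 204.3]
ee_rot: [-0.072, 0.558, 0.826, -0.034]
force: [0.4, -0.7, 7.2]
grip_width: 0.152
grip_force: 99.3
```

Run:
```python
from h import *
import cv2
s=telemetry.sense(); a=optics.capture("wrist"); b=optics.capture("top")
b=cv2.resize(b[150:320,230:390],(400,425),interpolation=cv2.INTER_CUBIC)
o=np.zeros((425,800,3),np.uint8);o[:300,:400]=cv2.resize(a,(400,300));o[:,400:]=b
cv2.imwrite("pics/w4.png",o)
print(s["eef_pos"],s["force"],s["wrist_torque"])
```

```text
[557.4340867  16.0806112 204.3217313] [ 0.39602332 -0.72991848  7.18323261] [0.24801929 0.37133152 0.03088592]
```

View pics/w4.png

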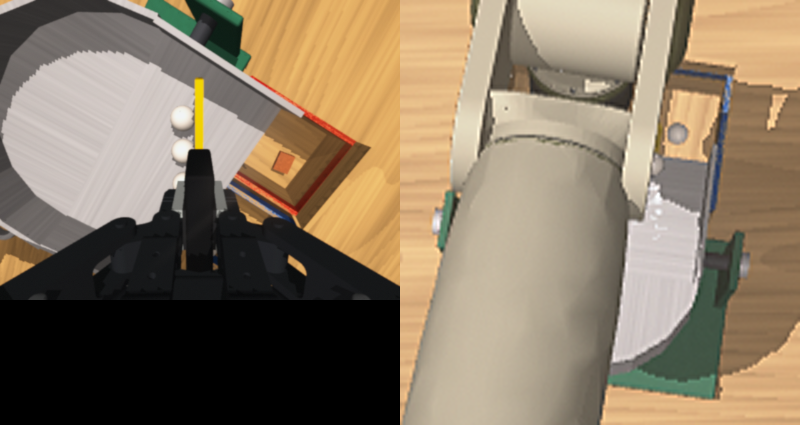

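The wrist view (left) shows at least two balls along the card, near (181,117) and (181,152). The top view (right) shows one ball at (677,133) in the blue box and one at the gap, (655,165). I'll keep tipping.

Call:
servo_tool --deltas '[[[-0.0024,0.004,0.0034],[0.0068,0.0041,0],0],[[-0.0024,0.004,0.0034],[0.0068,0.0041,0],0],[[-0.0024,0.004,0.0034],[0.0068,0.0041,0],0],[[-0.0024,0.004,0.0034],[0.0068,0.0041,0],0],[[-0.0024,0.004,0.0034],[0.0068,0.0041,0],0],[[-0.0024,0.004,0.0034],[0.0068,0.0041,0],0],[[-0.0024,0.004,0.0034],[0.0068,0.0041,0],0],[[-0.0024,0.004,0.0034],[0.0068,0.0041,0],0]]'

```text
time_s: 8.25
eef_pos: [563.5, 15.0, 197.6]
ee_rot: [-0.117, 0.555, 0.822, -0.055]
force: [0.7, -1.2, 8.9]
grip_width: 0.153
grip_force: 99.4
```

Call:
servo_tool --deltas '[[[-0.0032,0.0054,0.0044],[0.009,0.0055,0],0],[[-0.0032,0.0054,0.0044],[0.009,0.0055,0],0],[[-0.0032,0.0054,0.0044],[0.009,0.0055,0],0],[[-0.0032,0.0054,0.0044],[0.009,0.0055,0],0],[[-0.0032,0.0054,0.0044],[0.009,0.0055,0],0],[[-0.0032,0.0054,0.0044],[0.009,0.0055,0],0],[[-0.0032,0.0054,0.0044],[0.009,0.0055,0],0]]'

```text
time_s: 8.95
eef_pos: [569.8, 14.0, 189.1]
ee_rot: [-0.17, 0.55, 0.814, -0.079]
force: [-0.0, -2.8, 8.7]
grip_width: 0.146
grip_force: 99.3
```

Call:
servo_tool --deltas '[[[-0.0032,0.0054,0.0046],[0.009,0.0055,0],0],[[-0.0032,0.0054,0.0046],[0.009,0.0055,0],0],[[-0.0032,0.0054,0.0046],[0.009,0.0055,0],0],[[-0.0032,0.0054,0.0046],[0.009,0.0055,0],0],[[-0.0016,0.0027,0.0023],[0.0045,0.0027,0],0],[[0,0,0],[0,0,0],0],[[0,0,0],[0,0,0],0],[[0,0,0],[0,0,0],0]]'

```text
time_s: 9.75
eef_pos: [573.3, 13.5, 183.1]
ee_rot: [-0.203, 0.546, 0.808, -0.094]
force: [0.9, -1.6, 8.8]
grip_width: 0.15
grip_force: 99.6
```

Run:
```python
from h import *
import cv2
s=telemetry.sense(); a=optics.capture("wrist"); b=optics.capture("top"); d=optics.capture("side")
b=cv2.resize(b[150:320,230:390],(400,425),interpolation=cv2.INTER_CUBIC)
o=np.zeros((580,800,3),np.uint8);o[:300,:400]=cv2.resize(a,(400,300));o[:425,400:]=b
o[300:580,:400]=cv2.resize(d[180:320,230:430],(400,280),interpolation=cv2.INTER_CUBIC)
cv2.imwrite("pics/w5.png",o)
q=s["ee_rot"];R=Ro.from_quat([q[1],q[2],q[3],q[0]]).as_matrix()
print(s["eef_pos"],s["force"],s["wrist_torque"],"tilt",np.arccos(-R[2,2]))
print("card edge",s["eef_pos"]+R@[0,0,63])
```

```text
[573.28733107  13.54770184 183.07549514] [ 0.88015892 -1.5924298   8.77128294] [0.24571304 0.7647344  0.15017984] tilt 0.4504330823974268
card edge [546.2145817   17.94408514 126.35920069]
```

View pics/w5.png

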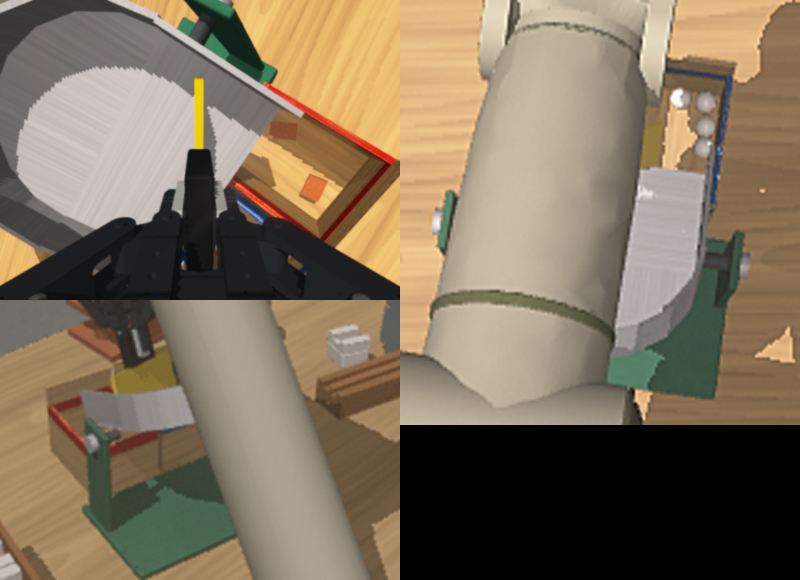

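Four balls show in the blue box at (680,98), (706,101), (706,127) and (703,148). The rest of the box is hidden by the arm, and the bowl behind the card looks empty. I'll lift off along the card and straighten the tool.

Call:
servo_tool --deltas '[[[0,0,-0.02],[0,0,0],0],[[0,0,-0.05],[0,0,0],0],[[0,0,-0.15],[0,0,0],0],[[0,0,-0.24],[0,0,0],0],[[0,0,-0.1],[-0.0616,-0.0366,0],0],[[0,0,0],[-0.0616,-0.0366,0],0],[[0,0,0],[-0.0616,-0.0366,0],0],[[0,0,0],[-0.0616,-0.0366,0],0]]'

```text
time_s: 10.7
eef_pos: [621.4, 6.0, 282.8]
ee_rot: [0.001, 0.56, 0.829, 0.002]
force: [0.2, 0.4, -1.3]
grip_width: 0.154
grip_force: 98.0
```

Run:
```python
from h import *
import cv2
s=telemetry.sense(); print(s)
cv2.imwrite("pics/t6.png",optics.capture("top"))
```

```text
{'time_s': 10.7, 'joints': array([-0.18007699,  0.50588273,  1.08541985,  0.00332946,  1.54644335,
       -0.56224988]), 'dq': array([-0.0122858 , -0.72831746,  1.10771027,  0.02645808, -1.50044264,
       -0.01089805]), 'tau': array([ 2.87760654e-01, -4.71423805e+01, -3.10324109e+01, -3.01912834e-02,
        2.03715585e+00,  2.03631021e-02]), 'eef_pos': array([621.3947534 ,   5.95087871, 282.78732678]), 'ee_rot': array([0.00109083, 0.55996775, 0.8285105 , 0.00229768]), 'force': array([ 0.17807321,  0.42080088, -1.27652923]), 'wrist_torque': array([ 0.03433925, -0.0647073 , -0.01917776]), 'grip_force': 97.97202229499817, 'grip_width': 0.15379063967773973}
```

Call:
servo_tool --deltas '[[[0,0,0],[0,0,0.094],0],[[0,0,0],[0,0,0.094],0],[[0,0,0],[0,0,0.094],0],[[0,0,0],[0,0,0.091],0],[[-0.15,-0.03,0],[0,0,0],0],[[-0.22,-0.04,0],[0,0,0],0],[[-0.23,-0.04,0],[0,0,0],0],[[-0.23,-0.04,0],[0,0,0],0]]'

```text
time_s: 11.55
eef_pos: [557.5, -151.9, 282.1]
ee_rot: [-0.002, 0.775, 0.632, 0.001]
force: [1.3, 0.7, -0.3]
grip_width: 0.149
grip_force: 98.1
```

Call:
servo_tool --deltas '[[[-0.23,-0.04,0],[0,0,0],0],[[-0.23,-0.04,0],[0,0,0],0],[[-0.23,-0.04,0],[0,0,0],0],[[-0.23,-0.04,0],[0,0,0],0],[[-0.17,-0.03,0],[0,0,0],0],[[0,0,0],[0,0,0],0],[[0,0,0],[0,0,0],0]]'

```text
time_s: 12.25
eef_pos: [476.8, -356.6, 281.1]
ee_rot: [-0.002, 0.776, 0.631, 0.001]
force: [0.5, 0.3, -1.2]
grip_width: 0.151
grip_force: 98.1
```

Run:
```python
from h import *
import cv2
s=telemetry.sense(); w=optics.capture("wrist"); t=optics.capture("top")
t=cv2.resize(t[150:320,230:390],(400,425),interpolation=cv2.INTER_CUBIC)
o=np.zeros((425,800,3),np.uint8);o[:300,:400]=cv2.resize(w,(400,300));o[:,400:]=t
cv2.imwrite("pics/c7.png",o)
q=s["ee_rot"];R=Ro.from_quat([q[1],q[2],q[3],q[0]]).as_matrix()
D=R.T@(np.array([475.5,-366.3,74])-s["eef_pos"]);a=np.degrees(np.arctan2(R[1,0],R[0,0]))
print(s["time_s"],s["eef_pos"],q,"units",D/200,"yaw x",a,np.arccos(-R[2,2]))
```

```text
12.25 [ 476.84317724 -356.5740386   281.1268646 ] [-0.00237461  0.77568675  0.63111233  0.00128673] units [-0.05415008  0.00544814  1.03536781] yaw x 78.26451800458284 0.005401648037366689
```

View pics/c7.png

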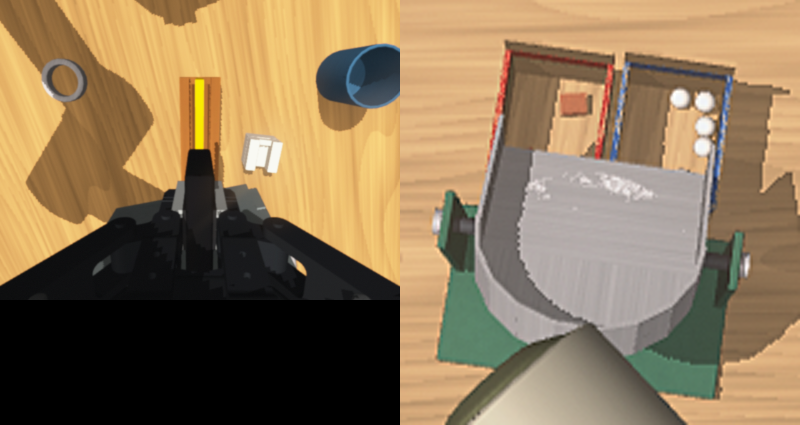

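The card is over the slot, and the bowl is empty and tipped. Four balls are visible in the blue box; the fifth may be under the lip. I'll put the card in its slot first.

Call:
servo_tool --deltas '[[[-0.054,0.0055,0.1],[0,0,0],0],[[0,0,0.22],[0,0,0],0],[[0,0,0.22],[0,0,0],0],[[0,0,0.2],[0,0,0],0],[[0,0,0.12],[0,0,0],0],[[0,0,0.08],[0,0,0],0],[[0,0,0.05],[0,0,0],0],[[0,0,0.02],[0,0,0],0]]'

```text
time_s: 13.15
eef_pos: [476.3, -365.5, 79.1]
ee_rot: [-0.002, 0.775, 0.632, 0.001]
force: [0.0, -0.7, -0.5]
grip_width: 0.15
grip_force: 98.1
```

Call:
servo_tool --deltas '[[[0,0,0.01],[0,0,0],0],[[0,0,0.005],[0,0,0],0],[[0,0,0],[0,0,0],0]]'

```text
time_s: 13.45
eef_pos: [476.1, -366.5, 77.3]
ee_rot: [-0.001, 0.775, 0.632, 0.001]
force: [-0.3, 0.4, -1.2]
grip_width: 0.153
grip_force: 98.1
```

Call:
servo_tool --deltas '[[[0,0,0.01],[0,0,0],0],[[0,0,0.006],[0,0,0],0],[[0,0,0],[0,0,0],0]]'

```text
time_s: 13.75
eef_pos: [476.1, -366.4, 74.0]
ee_rot: [-0.001, 0.775, 0.632, 0.001]
force: [-0.3, 1.9, 3.1]
grip_width: 0.155
grip_force: 98.8
```

Call:
servo_tool --deltas '[[[0,0,0],[0,0,0],0.25],[[0,0,0],[0,0,0],0.4],[[0,0,0],[0,0,0],0.6],[[0,0,0],[0,0,0],0.6],[[0,0,-0.05],[0,0,0],0.6],[[0,0,-0.15],[0,0,0],0.6],[[0,0,-0.24],[0,0,0],0.6],[[0,0,-0.24],[0,0,0],0.6]]'

```text
time_s: 14.55
eef_pos: [475.5, -366.5, 211.7]
ee_rot: [-0.001, 0.775, 0.632, 0.001]
force: [0.8, -1.0, 0.1]
grip_width: 0.598
grip_force: 0.0
```

Call:
servo_tool --deltas '[[[0,0,-0.24],[0,0,0],0.6],[[0,0,-0.16],[0,0,0],0.6],[[0,0,0],[0,0,0],0.6]]'

```text
time_s: 14.85
eef_pos: [476.5, -367.8, 295.4]
ee_rot: [0.004, 0.775, 0.632, 0.001]
force: [-0.1, -0.8, 0.3]
grip_width: 0.602
grip_force: 0.0
```

Run:
```python
from h import *
import cv2
s=telemetry.sense(); w=optics.capture("wrist"); cv2.imwrite("pics/w8.png",w)
c=cam("wrist",s); print(s["eef_pos"],s["time_s"],s["joints"])
hsv=cv2.cvtColor(w,cv2.COLOR_BGR2HSV)
m=cv2.inRange(hsv,(22,150,120),(34,255,255))
n,l,st,ce=cv2.connectedComponentsWithStats(m)
for i in range(1,n):
    if st[i,4]>60: print(st[i],at(*ce[i],66,c))
# dark bar enclosed
ys,xs=np.where(m); print(xs.min(),xs.max(),ys.min(),ys.max())
print("expected rack centre px",px([474,-374,42],c), "bar top corners if upright", px([475.2,-365.1,110],c))
```

```text
[ 476.51531836 -367.82414071  295.4498262 ] 14.85 [-0.85287696  0.45205062  1.13479023  0.00250053  1.54708374 -0.64941906]
[313 118   7  48 333] [ 485.91884525 -317.99361334   66.        ]
[314 243   6  28 155] [ 463.99755029 -424.19208464   66.        ]
313 319 118 270
expected rack centre px [315.81940972 199.50490107] bar top corners if upright [315.05863196 205.32030256]
```

Call:
servo_tool --deltas '[[[0.15,0.1,0],[0,0,0],0.6],[[0.17,0.106,0],[0,0,0],0.6],[[0.17,0.106,0],[0,0,0],0.6],[[0.17,0.106,0],[0,0,0],0.6],[[0.17,0.106,0],[0,0,0],0.6],[[0.17,0.106,0],[0,0,0],0.6],[[0.17,0.106,0],[0,0,0],0.6],[[0,0,0],[0,0,0],0.6]]'

```text
time_s: 15.7
eef_pos: [669.1, -163.5, 287.9]
ee_rot: [-0.003, 0.774, 0.634, 0.001]
force: [-0.1, -0.5, -0.9]
grip_width: 0.598
grip_force: 0.0
```

Run:
```python
from h import *
import cv2
s=telemetry.sense(); w=optics.capture("wrist"); cv2.imwrite("pics/w9.png",w)
c=cam("wrist",s); print(s["eef_pos"],s["time_s"])
print(px([560,-85,15],c), px([590,-40,15],c))
```

```text
[ 669.14486633 -163.45159926  287.88842205] 15.7
[196.32559523 136.19223844] [213.29263623  82.40686387]
```

View pics/w9.png

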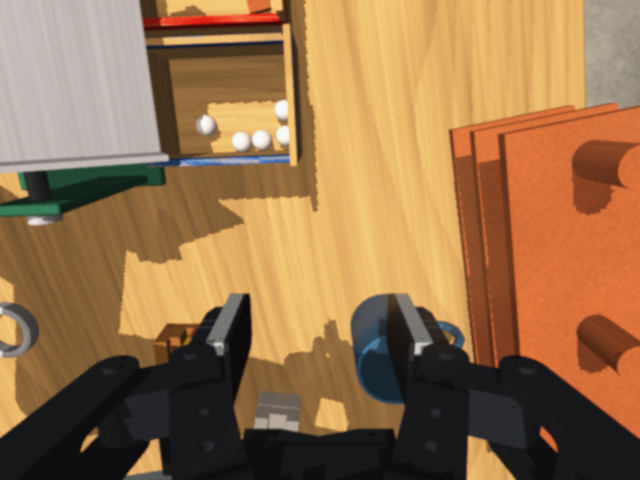

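All five balls are in the blue box, at (206,125), (242,141), (262,139), (284,134) and (283,110).

```bash
python3 -c "
from rig import ctrl
print(ctrl.finish_job())"
```

```text
the job is handed in; nothing more can be done
None
```

I handed the job in at about 16 s of the 61 s allowed: all five balls are in the blue box, the card is released in its rack slot, and the bowl is still tipped to an estimated 0.45 rad; the hand-in returned no verdict.

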